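Nest the clay bowls and lid them for the kiln

TASK

Nest the three plain clay bowls for the kiln: stand the middle-sized bowl inside the large one, leaving the large one where it is, and the small one inside the middle-sized one, each upright on the floor of the next and centred in it with an even gap all round. Then put the clay lid on the large bowl's rim, fully home and level all round. Set each piece down gently without dropping it, and do not push or knock over the bird, jar, vase or mug standing about.

Things in the scene. Friction and masses are not known exactly. Their poses are not given: they have to be found in the camera images.
- large_bowl: Large round bowl of bare beige clay, open at the top: 200 mm across the rim, 90 mm high, foot 140 mm across. Wall 8 mm, floor 10 mm thick. Outside flares from the foot to 55 mm height and is upright above that; the mouth is 184 mm wide inside, the inner floor about 134 mm. Origin: centre of the underside; z up along its axis.
- middle_bowl: Middle-sized bowl of the same clay: 132 mm across the rim, 70 mm high, foot 108 mm across. Wall 8 mm (can be pinched at the rim), floor 10 mm thick. Upright above 45 mm height; mouth 116 mm wide inside, inner floor about 97 mm. Standing in the large bowl its rim is 10 mm below the large rim. Origin: centre of the underside; z up along its axis.
- small_bowl: Small cup-like bowl of the same clay, no handle: 70 mm across the rim, 58 mm high, foot 66 mm across, nearly straight sides. Wall 8 mm (can be pinched at the rim), floor 10 mm thick; mouth 54 mm wide inside. Standing in the nested middle bowl its rim is 78 mm above the large bowl's underside. Origin: centre of the underside; z up along its axis.
- lid: Flat round clay lid, 48 mm high: under it a locating ring 172 mm across (0 to 8 mm height) that drops inside the large bowl's mouth, then a plate 196 mm across (8 to 16 mm), and in the middle on top an upright round knob 26 mm across (16 to 48 mm). Origin: centre of the ring's lower edge; z up. Seated, it is 82 mm above the large bowl's origin.
- bird: Bystander: clay bird figure, 68 mm across, 133 mm high, beak reaching 38 mm from the axis at 112 mm height. Origin: centre of the underside; z up along its axis.
- jar: Bystander: closed grey plastic jar, 68 mm across, 130 mm high. Origin: centre of the underside; z up along its axis.
- vase: Bystander: clay bottle vase, 68 mm across at 50 mm height, narrow neck, 155 mm high. Origin: centre of the underside; z up along its axis.
- mug: Bystander: clay mug with a handle on its y side, 66 mm across, 85 mm high; it is not one of the bowls. Origin: centre of the underside; z up along its axis.
There are look-alikes about, which are no part of the job. Leave any black or red look-alike of the small_bowl alone.

How it is judged:
At the end, for the whole second after the job is handed in: Middle bowl on the large one's floor and small on the middle's (origin 10 +- 4 mm above), centred within 10 mm, upright within 0.06 rad; lid on the large rim (82 +- 3 mm above its origin), within 9 mm, level within 0.025 rad; large bowl flat on the table; all at rest (z of middle_bowl in the frame of large_bowl between 0.006 and 0.014 m and horizontal distance between middle_bowl and large_bowl below 0.01 m and angle between each of middle_bowl, small_bowl's own z axis and vertical below 0.06 rad and z of small_bowl in the frame of middle_bowl between 0.006 and 0.014 m and horizontal distance between small_bowl and middle_bowl below 0.01 m and z of lid in the frame of large_bowl between 0.079 and 0.085 m and horizontal distance between lid and large_bowl below 0.009 m and angle between lid's own z axis and vertical below 0.025 rad and height (world z) of large_bowl below 0.004 m and angle between large_bowl's own z axis and vertical below 0.03 rad and linear speed of each of large_bowl, middle_bowl, small_bowl, lid below 0.02 m/s); the robot touches nothing.
It fails at once if the bird, jar, vase or mug is pushed more than 30 mm or tipped over (distance of any of bird, jar, vase, mug from where it was at the start of the episode above 0.03 m or angle between any of bird, jar, vase, mug's own z axis and vertical above 0.4 rad).
It fails at once if the large bowl is moved more than 30 mm from where it stood (distance of large_bowl from where it was at the start of the episode above 0.03 m).
It fails at once if the middle bowl is dropped (falls free faster than 0.65 m/s: over 20 mm) (contact force between anything else and middle_bowl below 0.05 N and linear speed of middle_bowl above 0.65 m/s).
It fails at once if the small bowl is dropped (falls free faster than 0.65 m/s: over 20 mm) (contact force between anything else and small_bowl below 0.05 N and linear speed of small_bowl above 0.65 m/s).
It fails at once if the lid is dropped (falls free faster than 0.65 m/s: over 20 mm) (contact force between anything else and lid below 0.05 N and linear speed of lid above 0.65 m/s).
It also fails if it takes over 72 s, if anything falls off the work surface, if the arm or the gripper's body presses on something with over 40 N, if the wrist force passes 120 N, or if a joint passes its speed limit or range.

ROBOT

A 6-joint arm with a two-finger parallel gripper is mounted at the origin on the work surface. World frame = base frame: x ahead of the robot, y to its left, z up, the work surface at z = 0. Lengths are in m, angles in rad, forces in N, time in s.
With the tool pointing down it reaches from about 0.3 to 0.75 m from the base axis. Payload 8.5 kg.
Tool frame: the origin (TCP) lies on the centre line of the jaws, within the pads' length; the fingertips stand 22 mm ahead of it and the grasp point (between the pads) lies 3 mm ahead of it; z points along the fingers, y is the line along which they close (so a half turn about z gives the same grasp; the last joint's range is limited). The gripper opens to 85 mm and grips with 20 to 120 N. Pads are 22 mm wide; open, the fingers measure 114 mm over their backs; the gripper's body (76 mm by 85 mm) begins 54 mm behind the grasp point. The pads swing forward as they close: fully open they stand 13 mm farther back than shut.
Start: joints at [-1.428, 0.381, 1.297, -0, 1.464, -0.215], TCP at [0.193, -0.515, 0.253] pointing down, gripper open.
Joint ranges: [-3.11, 3.11], [-0.89, 2.33], [0.22, 2.48], [-1.42, 4.56], [0.17, 2.85], [-2.88, 2.88]. Speed limits (rad/s): [2.39, 2.39, 3.14, 3.14, 3.14, 3.14].

INTERFACE

Orientations are given as a unit quaternion [x, y, z, w].
In Python, from workcell import env gives the robot as it stands. The module is installed in compiled form; this text tells all that it offers.
- The arm moves only by the shell command python3 -m handwheel 'ROWS' [FORCE]. ROWS is JSON, a list of rows, each a list of 3 entries, a list of its own where there are three numbers: the shift along the world's x, y, z in cm, then the turn, a rotation vector about the world's x, y, z in degrees, then the opening, from 0 (shut) to 1 (fully open). A call has 1 to 12 rows; each row shifts and turns the commanded pose from where the row before left it; what a row does not reach is not made up. A row lasts 1/10 s, in which the tool goes at most 50 mm and 8.59 degrees, less where a joint would pass 70% of its speed; a pose out of reach is approached as far as the arm can. A call is refused whole if a number of a shift passes 5 or a number of a turn 8.59, either way. A call with a gripper value outside its range is refused whole. The fingers move at their own pace and stop on an object; FORCE is the grip in N (left out, the last holds). Time passes only in rows, so rows that do not move let the fingers close. It gives the time, the measured TCP pose, the force, the opening and the grip force at its end, in the units of the state.
- env.get_state(): the state, without advancing time (a new reading comes with each control period).
- env.get_image(name): name is "scene" or "top"; returns the picture (384x512x3 uint8, red, green, blue); there is no depth.
- env.calibration(name): a dict with "fx", "fy", "cx", "cy" (pixels), "dist_coeffs" ([k1, k2, p1, p2, k3] as OpenCV has them; the pictures are not rectified), "R" (3x3) and "t" (3): a world point X has camera coordinates R X + t. Camera axes: x right, y down, z forward; pixel columns grow to the right and rows downward; lengths in m; the calibration is good to about 2 mm. A picture is of the moment at which its call begins. calibration takes no time and is no camera call.
- env.job_done(): hands the job in; it is judged then, once.
The state is a dict: "t": time; "joints": joint angles; "joint_vel": joint speeds; "joint_torque": joint torques, N m; "ee_pos": TCP position; "eef_rot": TCP orientation; "contact_force": force on the tool from outside, world axes, zero at the start; "ft_torque": the same for the moment, N m; "width": finger opening in m; "grasp_force": force on a finger pad.
Only numpy, scipy, OpenCV 4.12 (cv2) and the standard library are available. Lean on these libraries where they do the work, as an engineer would, in place of code of your own. Each camera call takes 0.05 s, during which the arm holds its last target. There are 200 camera calls.

## Working session

There is one attempt and no reset: what is moved stays moved. The work goes in short steps, Python scripts to look and compute and a shell command to move; the robot and the scene stay as the last step left them, time stands still between calls to the robot, and variables do not carry over. Pictures are saved under pics/ and viewed, at most 10 in all, crops included, and the job is handed in when it is done.

```bash
mkdir -p pics; python3 - <<'E'
from workcell import env
import cv2,numpy as np
for n in("scene","top"):
    im=env.get_image(n); cv2.imwrite(f"pics/{n}0.png",cv2.cvtColor(im,cv2.COLOR_RGB2BGR))
    c=env.calibration(n); print(n,c["fx"],c["fy"],c["cx"],c["cy"],c["dist_coeffs"],np.round(-np.array(c["R"]).T@np.array(c["t"]),3), np.round(c["R"],3).tolist())
s=env.get_state();print(s["t"],s["ee_pos"],s["eef_rot"],s["width"])
E
```

```text
scene 390.58935001585706 390.58935001585706 257.2738717649531 190.5660965854105 [-0.00564707  0.          0.          0.          0.        ] [1.229 0.202 1.063] [[-0.206, 0.979, -0.004], [0.808, 0.168, -0.564], [-0.551, -0.12, -0.826]]
top 400.66286778881346 400.66286778881346 249.26585315951354 197.42057298288657 [-0.02611102  0.          0.          0.          0.        ] [0.471 0.036 1.162] [[-0.001, -1.0, -0.022], [-0.999, 0.003, -0.051], [0.051, 0.021, -0.998]]
0.1 [ 0.19257329 -0.51493136  0.25276996] [ 9.84038307e-01  1.77955540e-01  1.17192792e-05 -6.59703162e-04] 0.08516879981323557
```

View pics/scene0.png

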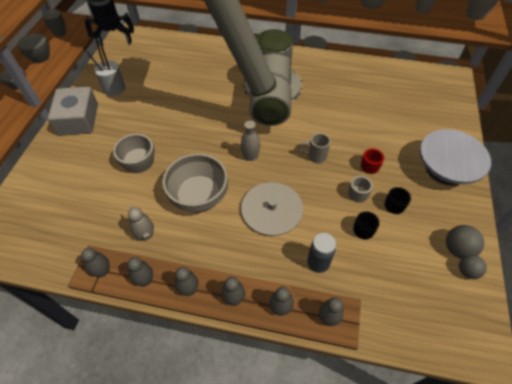

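View pics/top0.png

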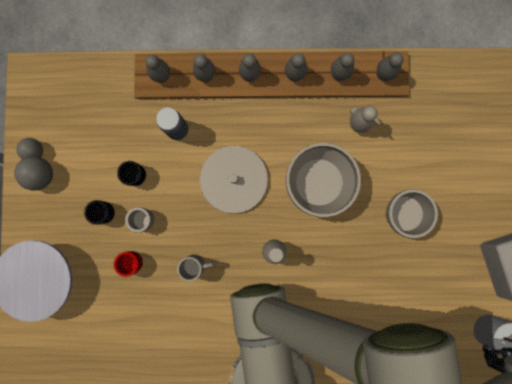

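The beige, handle-less cup at top (139,220) / scene (361,188) fits small_bowl. The other candidates don't: the mug at top (190,267) has a handle, the cups at (131,173) and (98,211) are black, and (127,263) is red. Next I'll confirm with a crop and measure.

```bash
cat > h.py <<'E'
from workcell import env
import cv2,numpy as np
from scipy.optimize import least_squares
def rays(n,px):
    c=env.calibration(n);K=np.array([[c["fx"],0,c["cx"]],[0,c["fy"],c["cy"]],[0,0,1]])
    u=cv2.undistortPoints(np.array(px,float).reshape(-1,1,2),K,np.array(c["dist_coeffs"])).reshape(-1,2)
    R=np.array(c["R"]);C=-R.T@np.array(c["t"])
    return C,np.c_[u,np.ones(len(u))]@R
def cast(n,px,z):
    C,d=rays(n,px);return (C+d*((z-C[2])/d[:,2])[:,None])[:,:2],C
def blob(im,seed,smax=70):
    hsv=cv2.cvtColor(im,cv2.COLOR_RGB2HSV)
    m=(hsv[...,1]<smax).astype(np.uint8)
    cs,_=cv2.findContours(m,cv2.RETR_EXTERNAL,cv2.CHAIN_APPROX_NONE)
    c=max((c for c in cs if cv2.pointPolygonTest(c,seed,True)>-8),key=cv2.contourArea)
    return cv2.convexHull(c).reshape(-1,2),c.reshape(-1,2),cv2.contourArea(c)
def circ(n,pts,z,r):
    P,C=cast(n,pts,z)
    c0=P.mean(0)
    f=lambda p:np.hypot(*(P-p[:2]).T)-r
    for _ in range(5):   # rim = half of outline away from camera
        u=c0-C[:2];u/=np.hypot(*u)
        k=(P-c0)@u>0
        s=least_squares(lambda p:f(p)[k],c0,loss="soft_l1",f_scale=.002);c0=s.x
    return c0,np.std(f(c0)[k])
E
python3 - <<'E'
from h import *
T={"large":((323,180),(195,182),.09,.1),"mid":((413,214),(134,152),.07,.066),"small":((139,220),(361,188),.058,.035),"lid":((234,165),(280,220),.016,.098),
"jar":((171,122),(321,252),.13,.034),"vase":((275,252),(250,140),.05,.034),"bird":((364,118),(140,223),.05,.034),"mug":((188,268),(317,148),.085,.033)}
I={n:env.get_image(n) for n in("top","scene")}
for k,(a,b,z,r) in T.items():
    for n,s in(("top",a),("scene",b)):
        h,c,A=blob(I[n],s); print(k,n,A,*[np.round(v,4) for v in circ(n,c,z,r)])
big=[]
for n,(x,y) in(("top",(135,220)),("scene",(355,180))):
    big.append(cv2.resize(I[n][y-60:y+60,x-65:x+65],(390,360),interpolation=2))
cv2.imwrite("pics/c1.png",np.hstack(big)[...,::-1])
E
```

```text
large top 4217.5 [ 0.5714 -0.1366] 0.0012
large scene 2792.5 [ 0.5783 -0.1353] 0.0016
mid top 1843.0 [ 0.4817 -0.3828] 0.0011
mid scene 1110.0 [ 0.4865 -0.3802] 0.0018
small top 502.5 [0.4665 0.3687] 0.0015
small scene 395.0 [0.4727 0.3703] 0.0019
lid top 3461.5 [0.5796 0.1047] 0.0013
lid scene 2414.0 [0.5881 0.1082] 0.0018
jar top 663.5 [0.7275 0.2691] 0.0019
jar scene 760.5 [0.7394 0.2738] 0.0023
vase top 376.0 [ 0.3826 -0.0065] 0.0021
vase scene 430.5 [ 0.3021 -0.0257] 0.011
bird top 499.0 [ 0.7477 -0.2657] 0.0043
bird scene 478.0 [ 0.7243 -0.2759] 0.0085
mug top 531.0 [0.3364 0.2194] 0.0012
mug scene 397.5 [0.3437 0.2219] 0.0029
```

View pics/c1.png

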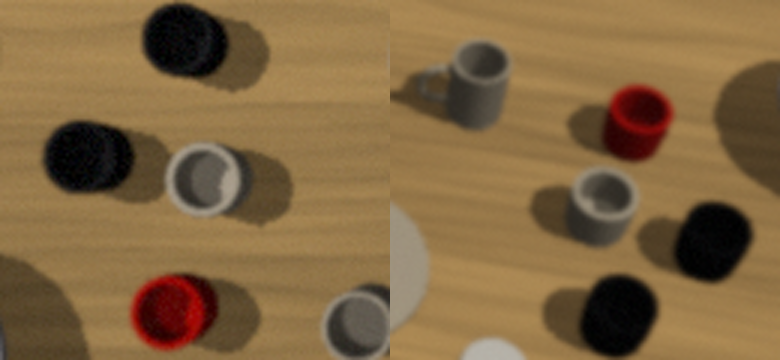

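The crop confirms it: the beige cup at the centre has no handle, and the black and red look-alikes and the handled mug are separate. The two views disagree by about 6 mm in x, so I'll refine with a sub-pixel edge and a free radius.

```bash
cat >> h.py <<'E'
def fit(n,im,seed,z,r,U=6,smax=70):
    b=cv2.resize(im,None,fx=U,fy=U,interpolation=cv2.INTER_CUBIC)
    h,c,A=blob(b,(seed[0]*U,seed[1]*U),smax)
    P,C=cast(n,(c+.5)/U-.5,z); c0=P.mean(0); p=np.r_[c0,r]
    for _ in range(8):
        u=p[:2]-C[:2];u/=np.hypot(*u);d=P-p[:2]
        e=np.hypot(*d.T)-p[2]
        k=(d@u>-.1*r)&(abs(e)<.008)
        p=least_squares(lambda q:np.hypot(*(P[k]-q[:2]).T)-q[2],p,loss="soft_l1",f_scale=.001).x
    return p
T={"large":((323,180),(195,182),.09,.1),"mid":((413,214),(134,152),.07,.066),"small":((139,220),(361,188),.058,.035),"lid":((234,165),(280,220),.016,.098),"mug":((188,268),(317,148),.085,.033)}
E
python3 - <<'E'
from h import *
I={n:env.get_image(n) for n in("top","scene")}
for k,(a,b,z,r) in T.items():
    for n,s in(("top",a),("scene",b)):print(k,n,np.round(fit(n,I[n],s,z,r),4))
# lid knob top: bright/edges in top view
g=cv2.cvtColor(I["top"],cv2.COLOR_RGB2GRAY); print(g[172:190,226:250])
E
```

```text
large top [ 0.5725 -0.1387  0.099 ]
large scene [ 0.5749 -0.1374  0.0981]
mid top [ 0.4815 -0.385   0.0652]
mid scene [ 0.4829 -0.3835  0.0639]
small top [0.4669 0.3723 0.0332]
small scene [0.467  0.3727 0.0315]
lid top [0.5821 0.1064 0.0966]
lid scene [0.5835 0.1075 0.0957]
mug top [0.3346 0.2216 0.0317]
mug scene [0.3923 0.2057 0.0456]
[[151 150 153 154 152 151 150 146 150 153 153 150 149 152 151 151 153 151
  153 152 151 152 151 150]
 [153 153 151 151 149 152 146 143 148 152 148 151 151 149 150 153 151 151
  151 151 150 151 151 155]
 [152 150 150 148 153 147 146 145 145 146 146 146 149 154 148 151 152 152
  151 151 152 152 151 151]
 [151 154 148 146 147 154 152 147 148 142 138 139 137 143 148 149 149 148
  153 150 148 151 152 150]
 [151 150 149 150 151 151 151 150 148 148 133 115 109 116 133 138 140 141
  149 152 150 150 152 154]
 [150 145 143 149 156 153 155 148 151 146 132 107  95  97 106 108 110 124
  146 152 151 151 151 151]
 [150 146 143 153 153 153 152 148 150 144 134 105  90  91  92  94  99 116
  142 152 149 151 152 151]
 [150 151 151 153 155 152 152 151 150 148 130  98  86
[... 358 characters left out ...]
52 153 150 146 134 118 109 103  99  88  93  94  93  95  94  97 102
  128 146 151 150 153 152]
 [152 151 155 150 150 149 143 140 139 133 116 111 109 113 112 106 106 119
  143 150 150 151 153 152]
 [153 149 152 150 151 149 152 149 152 145 143 142 144 143 141 133 128 140
  151 150 149 152 153 152]
 [153 151 154 152 151 153 151 151 153 152 152 155 150 150 151 150 147 149
  151 152 154 152 153 150]
 [150 151 150 154 153 153 153 151 153 154 151 153 150 151 151 151 152 151
  153 153 154 151 151 154]
 [154 151 151 152 151 154 153 153 152 153 151 150 154 151 151 150 154 150
  153 152 151 153 152 152]
 [154 152 153 154 153 153 153 150 151 151 150 152 152 153 152 152 151 152
  153 149 153 150 151 151]]
```

```bash
python3 -m handwheel '[[[3.8,2.7,-1],[0,0,0],0.4],[[3.8,2.7,-1],[0,0,0],0.4],[[3.8,2.7,-1],[0,0,0],0.4],[[3.8,2.7,-1],[0,0,0],0.4],[[3.8,2.7,-1],[0,0,0],0.4],[[3.8,2.7,-1],[0,0,0],0.4],[[3.8,2.7,-1],[0,0,0],0.4],[[0,0,0],[0,0,0],0.4],[[0,0,0],[0,0,0],0.4],[[0,0,0],[0,0,0],0.4]]' 60
```

```text
t: 1.3
ee_pos: [0.4581, -0.3269, 0.1835]
eef_rot: [0.984, 0.178, -0.0, 0.0]
contact_force: [-0.2, 0.0, -1.0]
width: 0.0342
grasp_force: 0.0
```

```bash
python3 -m handwheel '[[[0.2,0.1,-2.5],[0,0,0],0.4],[[0,0,-2.5],[0,0,0],0.4],[[0,0,-2.5],[0,0,0],0.4],[[0,0,-1.8],[0,0,0],0.4],[[0,0,-1],[0,0,0],0.4],[[0,0,-1],[0,0,0],0.4],[[0,0,0],[0,0,0],0.4],[[0,0,0],[0,0,0],0.4]]'; python3 - <<'E'
from h import *
I=[]
for n,(x,y) in(("top",(413,214)),("scene",(134,152))):
    I.append(cv2.resize(env.get_image(n)[y-50:y+50,x-65:x+65],(390,300),interpolation=2))
cv2.imwrite("pics/c2.png",np.hstack(I)[...,::-1])
E
```

```text
t: 2.1
ee_pos: [0.4607, -0.3256, 0.0709]
eef_rot: [0.984, 0.178, 0.0, 0.0]
contact_force: [-0.3, 0.1, 0.4]
width: 0.034
grasp_force: 0.0
```

View pics/c2.png

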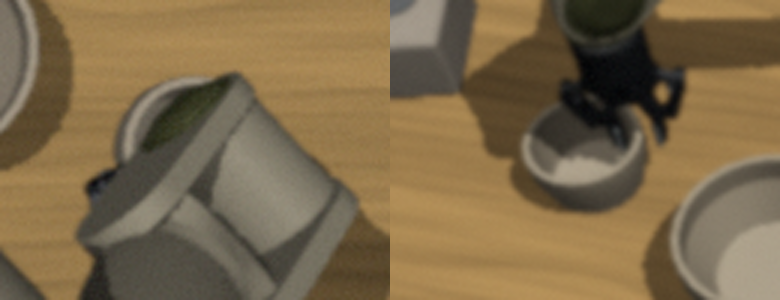

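The fingers straddle the wall on the right side in the scene half (about (620,125)): one is inside the bowl and one outside, with no contact. Next I'll close slowly and lift.

```bash
python3 -m handwheel '[[[0,0,0],[0,0,0],0.2],[[0,0,0],[0,0,0],0.1],[[0,0,0],[0,0,0],0.05],[[0,0,0],[0,0,0],0],[[0,0,0],[0,0,0],0],[[0,0,0],[0,0,0],0],[[0,0,0],[0,0,0],0],[[0,0,0],[0,0,0],0]]' 70
python3 -m handwheel '[[[0,0,0.5],[0,0,0],0],[[0,0,1.5],[0,0,0],0],[[0,0,2],[0,0,0],0],[[0,0,2],[0,0,0],0],[[0,0,2],[0,0,0],0],[[0,0,2],[0,0,0],0],[[0,0,1],[0,0,0],0],[[0,0,0],[0,0,0],0],[[0,0,0],[0,0,0],0]]' 70; python3 - <<'E'
from h import *
im=env.get_image("scene")
cv2.imwrite("pics/c3.png",cv2.resize(im[80:240,60:280],(660,480),interpolation=2)[...,::-1])
E
```

```text
t: 3.0
ee_pos: [0.4609, -0.3256, 0.0711]
eef_rot: [0.984, 0.178, 0.0, 0.001]
contact_force: [-0.3, -0.6, 6.4]
width: 0.0082
grasp_force: 66.5
t: 3.9
ee_pos: [0.4602, -0.3247, 0.1793]
eef_rot: [0.984, 0.178, -0.001, -0.001]
contact_force: [-0.1, -0.6, -4.4]
width: 0.0081
grasp_force: 66.5
```

View pics/c3.png

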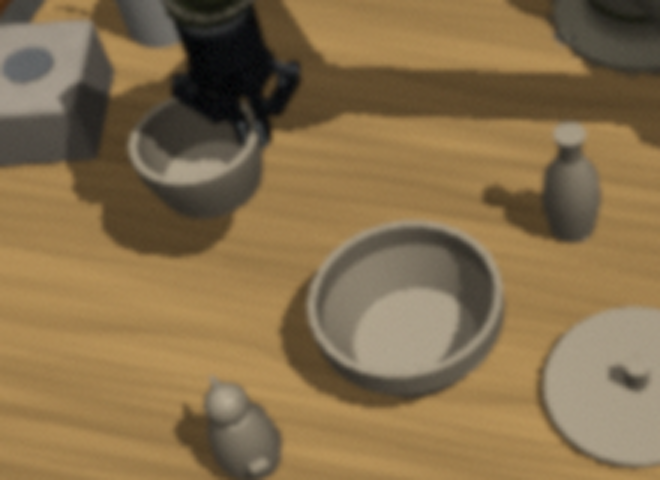

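The bowl is held clear with its rim near crop (195,150), over its own shadow, roughly level. Now I'll carry it over the large bowl and check centring.

```bash
python3 -m handwheel '[[[0,0,2],[0,0,0],0],[[1.2,3.1,0],[0,0,0],0],[[1.3,3.5,0],[0,0,0],0],[[1.3,3.5,0],[0,0,0],0],[[1.3,3.5,0],[0,0,0],0],[[1.3,3.5,0],[0,0,0],0],[[1.3,3.5,0],[0,0,0],0],[[1.1,2.9,0],[0,0,0],0],[[0.4,1,0],[0,0,0],0],[[0,0,0],[0,0,0],0],[[0,0,0],[0,0,0],0]]' 70; python3 - <<'E'
from h import *
im=env.get_image("scene")
cv2.imwrite("pics/c4.png",cv2.resize(im[100:240,120:280],(800,600)[:2] if 0 else (640,560),interpolation=2)[...,::-1])
s=env.get_state();print(s["ee_pos"],s["ft_torque"])
E
```

```text
t: 5.05
ee_pos: [0.5523, -0.0808, 0.1997]
eef_rot: [0.984, 0.178, -0.001, -0.0]
contact_force: [-0.4, -0.5, -3.4]
width: 0.0082
grasp_force: 66.8
[ 0.55225439 -0.08117245  0.19988015] [0.19014536 0.10700709 0.01134368]
```

View pics/c4.png

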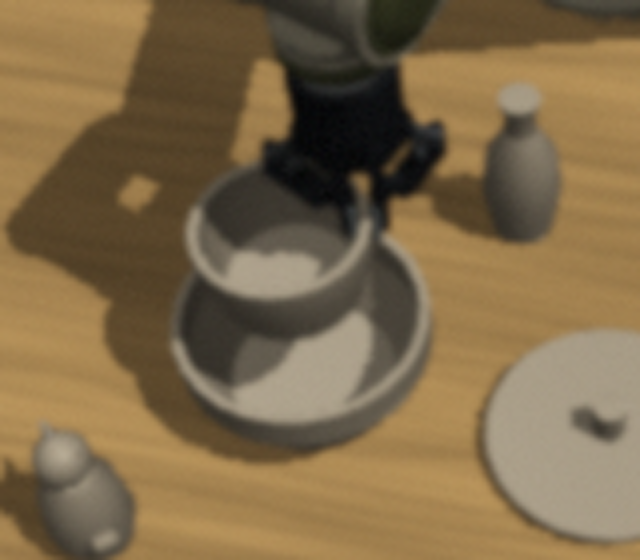

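The bowl hangs level over the large one, with its rim centre near crop (275,235); kinematics put its centre at (0.574,-0.139). I'll lower it.

```bash
python3 -m handwheel '[[[0,0,-2],[0,0,0],0],[[0,0.1,-2.5],[0,0,0],0],[[0,0,-2.5],[0,0,0],0],[[0,0,-2],[0,0,0],0],[[0,0,-1],[0,0,0],0],[[0,0,-0.6],[0,0,0],0],[[0,0,-0.4],[0,0,0],0],[[0,0,-0.2],[0,0,0],0],[[0,0,-0.2],[0,0,0],0],[[0,0,0],[0,0,0],0]]' 70
python3 -m handwheel '[[[0,0,-0.1],[0,0,0],0],[[0,0,-0.1],[0,0,0],0],[[0,0,-0.1],[0,0,0],0],[[0,0,0],[0,0,0],0]]' 70
```

```text
t: 6.1
ee_pos: [0.5527, -0.0792, 0.0866]
eef_rot: [0.984, 0.178, 0.0, 0.0]
contact_force: [-0.3, -0.0, -4.0]
width: 0.0081
grasp_force: 66.8
t: 6.5
ee_pos: [0.5526, -0.0791, 0.0832]
eef_rot: [0.984, 0.178, -0.0, -0.0]
contact_force: [0.2, -0.1, -3.2]
width: 0.0085
grasp_force: 66.8
```

```bash
python3 -m handwheel '[[[0,0,-0.1],[0,0,0],0],[[0,0,-0.1],[0,0,0],0],[[0,0,-0.1],[0,0,0],0],[[0,0,0],[0,0,0],0]]' 70
```

```text
t: 6.9
ee_pos: [0.5527, -0.0791, 0.0812]
eef_rot: [0.984, 0.178, 0.0, 0.0]
contact_force: [-2.9, 1.6, 4.8]
width: 0.0085
grasp_force: 67.6
```

```bash
python3 -m handwheel '[[[0,0,0],[0,0,0],0.1],[[0,0,0],[0,0,0],0.13],[[0,0,0],[0,0,0],0.16],[[0,0,0],[0,0,0],0.17],[[0,0,0],[0,0,0],0.17],[[0,0,0],[0,0,0],0.17]]' 20
python3 -m handwheel '[[[0,0,0.5],[0,0,0],0.17],[[0,0,1],[0,0,0],0.17],[[0,0,2],[0,0,0],0.17],[[0,0,3],[0,0,0],0.17],[[0,0,4],[0,0,0],0.4],[[0,0,4],[0,0,0],0.9],[[-0.4,4.5,0],[0,0,0],1],[[-0.4,4.5,0],[0,0,0],1],[[-0.4,4.5,0],[0,0,0],1],[[-0.4,4.5,0],[0,0,0],1],[[0,0,0],[0,0,0],1]]'
python3 - <<'E'
from h import *
im=env.get_image("top")
cv2.imwrite("pics/c5.png",cv2.resize(im[110:250,230:400],(680,560),interpolation=2)[...,::-1])
print(fit("top",im,T["large"][0],.09,.1))
E
```

```text
t: 7.5
ee_pos: [0.5527, -0.0792, 0.0803]
eef_rot: [0.984, 0.178, 0.0, 0.0]
contact_force: [-0.5, 0.6, 0.4]
width: 0.0141
grasp_force: 0.0
t: 8.6
ee_pos: [0.5355, 0.1053, 0.2264]
eef_rot: [0.984, 0.181, 0.001, -0.0]
contact_force: [0.4, -0.4, -1.0]
width: 0.0853
grasp_force: 0.0
[ 0.57302957 -0.13910898  0.09859576]
```

View pics/c5.png

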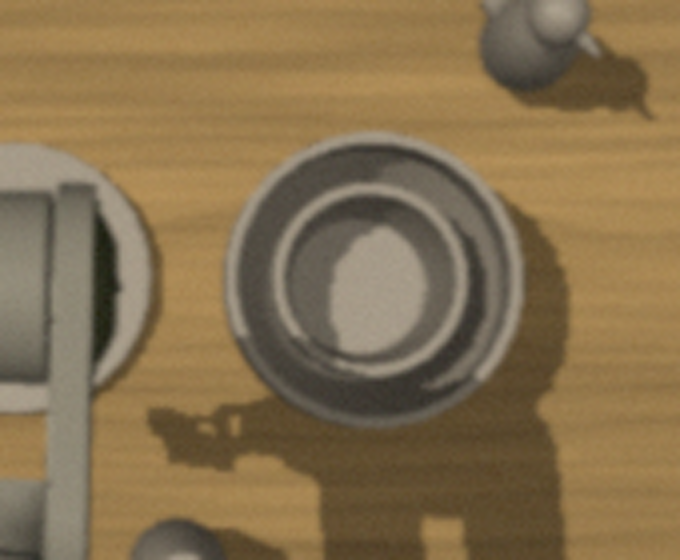

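The middle bowl sits upright in the large one. In the crop the large centre is near (374,278) and the middle near (370,280), about 1 mm off after parallax. Now the small bowl.

```bash
python3 -m handwheel '[[[-1.1,4.5,-1],[0,0,0],1],[[-1.1,4.5,-1],[0,0,0],1],[[-1.1,4.5,-1],[0,0,0],1],[[-1.1,4.5,-1],[0,0,0],1],[[-1.1,4.5,-1],[0,0,0],1],[[-1.1,4,-1],[0,0,0],1],[[0,0,0],[0,0,0],1],[[0,0,0],[0,0,0],1],[[0,0,0],[0,0,0],1]]'; python3 -c "
from workcell import env
s=env.get_state();print(s['joints'],s['ee_pos'],s['eef_rot'])"
```

```text
t: 9.55
ee_pos: [0.4715, 0.3646, 0.1659]
eef_rot: [0.984, 0.177, 0.0, 0.0]
contact_force: [-0.1, 0.0, -0.3]
width: 0.0854
grasp_force: 0.0
[ 4.59864058e-01  5.32546366e-01  1.30369380e+00 -3.75018052e-04
  1.30460955e+00  1.67459740e+00] [0.47154873 0.3645752  0.16590029] [9.84185399e-01 1.77140990e-01 4.07130451e-04 7.04741986e-05]
```

```bash
python3 -m handwheel '[[[-0.4,0.8,0],[0,0,0],1],[[0,0,-2],[0,0,0],1],[[0,0,-2.5],[0,0,0],1],[[0,0,-2.5],[0,0,0],1],[[0,0,-2],[0,0,0],1],[[0,0,-1],[0,0,0],1],[[0,0,-1],[0,0,0],1],[[0,0,0],[0,0,0],1],[[0,0,0],[0,0,0],1]]'; python3 - <<'E'
from h import *
I=[]
for n,(x,y) in(("top",(139,220)),("scene",(361,188))):
    I.append(cv2.resize(env.get_image(n)[y-50:y+50,x-65:x+65],(390,300),interpolation=2))
cv2.imwrite("pics/c6.png",np.hstack(I)[...,::-1])
E
```

```text
t: 10.45
ee_pos: [0.467, 0.374, 0.056]
eef_rot: [0.984, 0.178, 0.001, -0.0]
contact_force: [-0.7, -0.1, -1.5]
width: 0.0852
grasp_force: 0.0
```

View pics/c6.png

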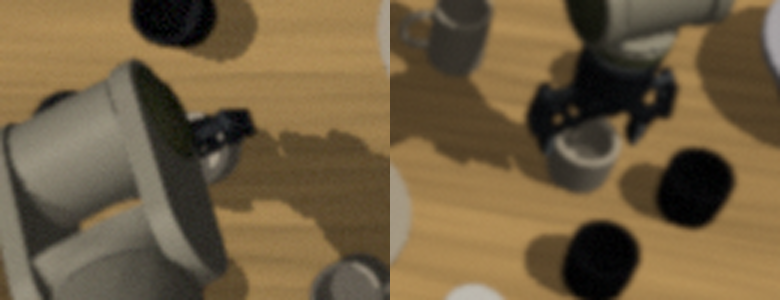

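The fingers straddle the beige cup (scene half, tips near (540,140) and (635,140)) and are clear of the black cups. I'll close and lift.

```bash
python3 -m handwheel '[[[0,0,0],[0,0,0],0.9],[[0,0,0],[0,0,0],0.84],[[0,0,0],[0,0,0],0.8],[[0,0,0],[0,0,0],0.7],[[0,0,0],[0,0,0],0.7],[[0,0,0],[0,0,0],0.6],[[0,0,0],[0,0,0],0.6]]' 45
python3 -m handwheel '[[[0,0,0.5],[0,0,0],0.6],[[0,0,1.5],[0,0,0],0.6],[[0,0,2.5],[0,0,0],0.6],[[0,0,2.5],[0,0,0],0.6],[[0,0,2.5],[0,0,0],0.6],[[0,0,2.5],[0,0,0],0.6],[[0,0,2],[0,0,0],0.6],[[0,0,0],[0,0,0],0.6]]'
```

```text
t: 11.25
ee_pos: [0.4669, 0.3739, 0.0565]
eef_rot: [0.984, 0.178, 0.001, -0.0]
contact_force: [-1.0, -2.5, 7.4]
width: 0.0687
grasp_force: 48.5
t: 12.05
ee_pos: [0.4673, 0.3744, 0.1979]
eef_rot: [0.984, 0.178, 0.002, -0.001]
contact_force: [0.1, 0.3, -1.7]
width: 0.0682
grasp_force: 51.4
```

```bash
python3 -m handwheel '[[[0.5,-2.5,0.5],[0,0,0],0.6],[[1,-4.6,0],[0,0,0],0.6],[[1,-4.6,0],[0,0,0],0.6],[[1,-4.6,0],[0,0,0],0.6],[[1,-4.6,0],[0,0,0],0.6],[[1,-4.6,0],[0,0,0],0.6],[[1,-4.6,0],[0,0,0],0.6],[[1,-4.6,0],[0,0,0],0.6],[[1,-4.6,0],[0,0,0],0.6],[[1,-4.6,0],[0,0,0],0.6],[[0.5,-2.5,0],[0,0,0],0.6],[[0,0,0],[0,0,0],0.6]]'
python3 -m handwheel '[[[0,0,0],[0,0,0],0.6],[[0,0,0],[0,0,0],0.6]]'
```

```text
t: 13.25
ee_pos: [0.5666, -0.0933, 0.1985]
eef_rot: [0.984, 0.176, -0.001, -0.0]
contact_force: [0.4, 1.5, -2.8]
width: 0.0684
grasp_force: 51.5
t: 13.45
ee_pos: [0.5662, -0.089, 0.1997]
eef_rot: [0.984, 0.178, -0.001, -0.0]
contact_force: [0.9, 0.4, -1.3]
width: 0.0683
grasp_force: 51.5
```

```bash
python3 -m handwheel '[[[0.4,-2.4,0],[0,0,0],0.6],[[0.3,-2.4,0],[0,0,0],0.6],[[0,0,0],[0,0,0],0.6],[[0,0,-2],[0,0,0],0.6],[[0,0,-2],[0,0,0],0.6],[[0,0,-2],[0,0,0],0.6],[[0,0,-2],[0,0,0],0.6],[[0,0,-1],[0,0,0],0.6],[[0,0,0],[0,0,0],0.6],[[0,0,0],[0,0,0],0.6]]'
```

```text
t: 14.45
ee_pos: [0.574, -0.1377, 0.1111]
eef_rot: [0.984, 0.178, 0.0, 0.0]
contact_force: [-0.1, -0.3, -0.9]
width: 0.0685
grasp_force: 51.7
```

```bash
python3 -m handwheel '[[[-0.1,0,-1],[0,0,0],0.6],[[0,0,-0.8],[0,0,0],0.6],[[0,0,-0.6],[0,0,0],0.6],[[0,0,-0.4],[0,0,0],0.6],[[0,0,-0.2],[0,0,0],0.6],[[0,0,-0.1],[0,0,0],0.6],[[0,0,0],[0,0,0],0.6],[[0,0,0],[0,0,0],0.6]]'
```

```text
t: 15.25
ee_pos: [0.5727, -0.1382, 0.0795]
eef_rot: [0.984, 0.178, 0.0, 0.0]
contact_force: [-0.5, -0.7, -1.4]
width: 0.0685
grasp_force: 51.7
```

```bash
python3 -m handwheel '[[[0,0,-0.1],[0,0,0],0.6],[[0,0,-0.1],[0,0,0],0.6],[[0,0,0],[0,0,0],0.6]]'
```

```text
t: 15.55
ee_pos: [0.5726, -0.1381, 0.0772]
eef_rot: [0.984, 0.178, -0.0, -0.0]
contact_force: [-0.6, -0.8, -2.7]
width: 0.0683
grasp_force: 51.7
```

```bash
python3 -m handwheel '[[[0,0,-0.1],[0,0,0],0.6],[[0,0,-0.1],[0,0,0],0.6],[[0,0,0],[0,0,0],0.6]]'
```

```text
t: 15.85
ee_pos: [0.5727, -0.1382, 0.0766]
eef_rot: [0.984, 0.178, 0.0, 0.0]
contact_force: [-3.9, 1.3, 8.9]
width: 0.0684
grasp_force: 52.7
```

```bash
python3 -m handwheel '[[[0,0,0],[0,0,0],0.82],[[0,0,0],[0,0,0],0.85],[[0,0,0],[0,0,0],0.87],[[0,0,0],[0,0,0],0.88],[[0,0,0],[0,0,0],0.88],[[0,0,0],[0,0,0],0.88]]' 20
python3 -m handwheel '[[[0,0,0.3],[0,0,0],0.88],[[0,0,0.7],[0,0,0],0.88],[[0,0,1.5],[0,0,0],0.88],[[0,0,2],[0,0,0],0.88],[[0,0,3],[0,0,0],0.88],[[0,0,4],[0,0,0],0.88],[[0,4.5,0],[0,0,0],0.6],[[0,4.5,0],[0,0,0],0.6],[[0,4.5,0],[0,0,0],0.6],[[0,4.5,0],[0,0,0],0.6],[[0,4.5,0],[0,0,0],0.6],[[0,0,0],[0,0,0],0.6]]'
python3 -m handwheel '[[[0,0,0],[0,0,0],0.6]]'
python3 - <<'E'
from h import *
im=env.get_image("top")
cv2.imwrite("pics/c7.png",cv2.resize(im[110:250,230:400],(680,560),interpolation=2)[...,::-1])
print(fit("top",im,T["large"][0],.09,.1))
E
```

```text
t: 16.45
ee_pos: [0.5726, -0.1381, 0.0752]
eef_rot: [0.984, 0.178, -0.0, -0.0]
contact_force: [-0.1, 0.9, -0.6]
width: 0.0751
grasp_force: 0.0
t: 17.65
ee_pos: [0.5719, 0.0916, 0.1911]
eef_rot: [0.984, 0.181, 0.0, -0.0]
contact_force: [0.3, 0.0, -0.1]
width: 0.0514
grasp_force: 0.0
t: 17.75
ee_pos: [0.5725, 0.0876, 0.1908]
eef_rot: [0.984, 0.179, 0.0, 0.0]
contact_force: [-1.0, -0.5, -0.6]
width: 0.0515
grasp_force: 0.0
[ 0.57307707 -0.13911856  0.09856749]
```

View pics/c7.png

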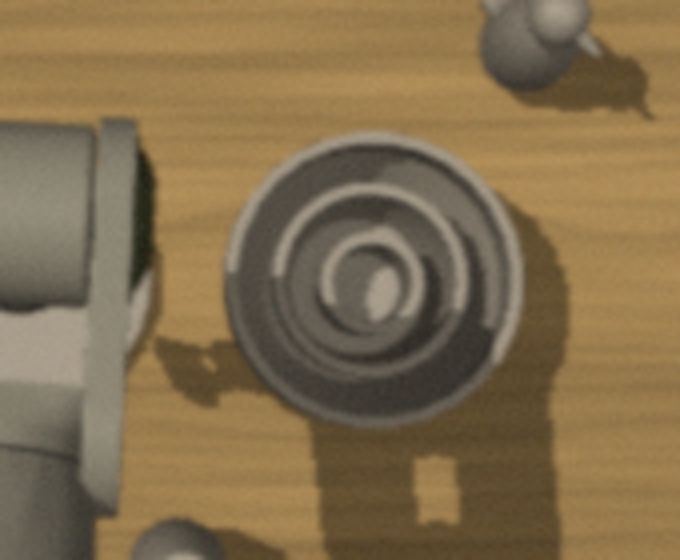

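The small bowl is nested: its crop centre is about (372,283) against the middle's (370,280), some 2–3 mm off. Now the lid, by its knob.

```bash
python3 -m handwheel '[[[1,1.9,0],[0,0,0],0.6],[[0,0,-2.5],[0,0,0],0.6],[[0,0,-2.5],[0,0,0],0.6],[[0,0,-2.5],[0,0,0],0.6],[[0,0,-2.5],[0,0,0],0.6],[[0,0,-2],[0,0,0],0.6],[[0,0,-1],[0,0,0],0.6],[[0,0,-0.9],[0,0,0],0.6],[[0,0,0],[0,0,0],0.6],[[0,0,0],[0,0,0],0.5],[[0,0,0],[0,0,0],0.4]]' 70
```

```text
t: 18.9
ee_pos: [0.5831, 0.1058, 0.0522]
eef_rot: [0.984, 0.178, 0.001, 0.0]
contact_force: [0.8, -0.9, 0.1]
width: 0.0343
grasp_force: 0.0
```

```bash
python3 -m handwheel '[[[0,0.1,-0.2],[0,0,0],0.36],[[0,0,0],[0,0,0],0.32],[[0,0,0],[0,0,0],0.28],[[0,0,0],[0,0,0],0.2],[[0,0,0],[0,0,0],0.15],[[0,0,0],[0,0,0],0.1],[[0,0,0],[0,0,0],0.1]]' 90
python3 -m handwheel '[[[0,0,0.5],[0,0,0],0.1],[[0,0,1.5],[0,0,0],0.1],[[0,0,2],[0,0,0],0.1],[[0,0,2],[0,0,0],0.1],[[0,0,2],[0,0,0],0.1],[[0,0,2],[0,0,0],0.1],[[0,0,2],[0,0,0],0.1],[[0,0,0],[0,0,0],0.1],[[0,0,0],[0,0,0],0.1]]'
python3 -c "
from workcell import env
s=env.get_state();print(s['ft_torque'],s['ee_pos'])"
```

```text
t: 19.6
ee_pos: [0.5827, 0.1071, 0.05]
eef_rot: [0.984, 0.178, 0.0, -0.0]
contact_force: [-2.2, 2.2, 5.4]
width: 0.0231
grasp_force: 88.0
t: 20.5
ee_pos: [0.5822, 0.1068, 0.1685]
eef_rot: [0.984, 0.178, -0.001, -0.0]
contact_force: [0.8, 0.1, -5.2]
width: 0.0232
grasp_force: 88.5
[-0.02834245  0.03062953  0.04467076] [0.5821958  0.10678028 0.16847047]
```

```bash
python3 - <<'E'
from h import *
for n in("scene","top"):
    im=env.get_image(n)
    c=env.calibration(n);K=np.array([[c["fx"],0,c["cx"]],[0,c["fy"],c["cy"]],[0,0,1]])
    p,_=cv2.projectPoints(np.array([[.62,.14,.1345]]),cv2.Rodrigues(np.array(c["R"]))[0],np.array(c["t"]),K,np.array(c["dist_coeffs"]))
    s=tuple(map(float,p.ravel()))
    hsv=cv2.cvtColor(im,cv2.COLOR_RGB2HSV)
    # bright clay plate only: low saturation, bright -> ellipse of hull
    m=((hsv[...,1]<70)&(hsv[...,2]>125)).astype(np.uint8)
    cs,_=cv2.findContours(m,cv2.RETR_EXTERNAL,cv2.CHAIN_APPROX_NONE)
    k=max((k for k in cs if cv2.pointPolygonTest(k,s,True)>-15),key=cv2.contourArea,default=None)
    if k is None: print(n,"none",s);continue
    P,C=cast(n,k.reshape(-1,2),.1345)
    best=None;p=np.array([.583,.107,.098])
    for _ in range(8):
        e=np.hypot(*(P-p[:2]).T)-p[2];q=abs(e)<(.012 if _<3 else .005)
        p=least_squares(lambda v:np.hypot(*(P[q]-v[:2]).T)-v[2],p,loss="soft_l1",f_scale=.001).x
    a=np.arctan2(*(P[q]-p[:2]).T[::-1]);print(n,np.round(p,4),q.sum(),len(P),np.histogram(a,8,(-np.pi,np.pi))[0],np.std(e[q]))
im=env.get_image("scene")
cv2.imwrite("pics/c8.png",cv2.resize(im[90:260,190:370],(720,600)[:2] if 0 else (630,595),interpolation=2)[...,::-1])
E
```

```text
scene [0.584  0.1074 0.0945] 110 167 [ 0  0 18 23 25 19 20  5] 0.0011231549039614314
top [0.6302 0.1571 0.0353] 56 129 [ 9  0  0  8  9 10 10 10] 0.002012960045765141
```

View pics/c8.png

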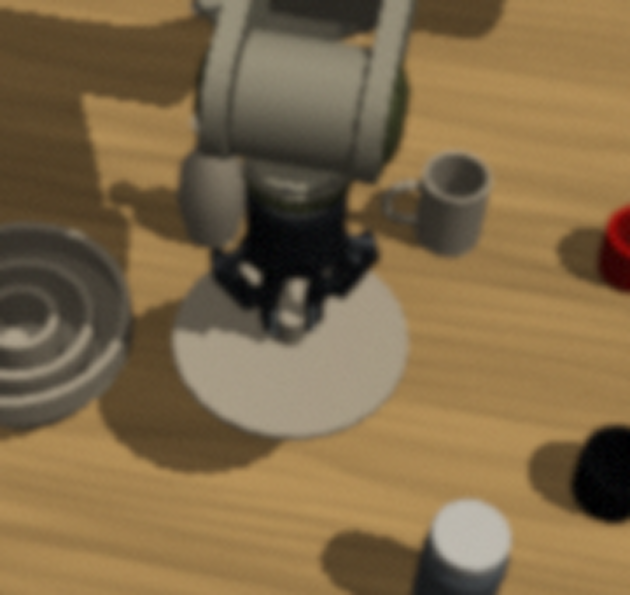

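The lid hangs level, with the plate centre near crop (290,340) and the knob between the pads. I'll carry it over the large bowl.

```bash
python3 -m handwheel '[[[-0.1,-2,0.5],[0,0,0],0.1],[[-0.1,-3.5,0],[0,0,0],0.1],[[-0.1,-3.5,0],[0,0,0],0.1],[[-0.1,-3.5,0],[0,0,0],0.1],[[-0.1,-3.5,0],[0,0,0],0.1],[[-0.1,-3.5,0],[0,0,0],0.1],[[-0.1,-3,0],[0,0,0],0.1],[[-0.2,-2,0],[0,0,0],0.1],[[0,-0.1,0],[0,0,0],0.1],[[0,0,0],[0,0,0],0.1],[[0,0,0],[0,0,0],0.1],[[0,0,0],[0,0,0],0.1]]' 90
```

```text
t: 21.85
ee_pos: [0.5737, -0.1382, 0.1741]
eef_rot: [0.984, 0.179, -0.0, -0.0]
contact_force: [-0.1, -0.3, -5.5]
width: 0.023
grasp_force: 88.8
```

```bash
python3 -m handwheel '[[[-0.05,-0.05,-1],[0,0,0],0.1],[[0,0,-1],[0,0,0],0.1],[[0,0,-0.8],[0,0,0],0.1],[[0,0,-0.4],[0,0,0],0.1],[[0,0,-0.2],[0,0,0],0.1],[[0,0,-0.2],[0,0,0],0.1],[[0,0,-0.2],[0,0,0],0.1],[[0,0,0],[0,0,0],0.1]]'
python3 -m handwheel '[[[0,0,-0.1],[0,0,0],0.1],[[0,0,-0.1],[0,0,0],0.1],[[0,0,0],[0,0,0],0.1]]'
```

```text
t: 22.65
ee_pos: [0.5731, -0.1397, 0.1363]
eef_rot: [0.984, 0.178, -0.0, -0.0]
contact_force: [0.3, 0.2, -4.5]
width: 0.0231
grasp_force: 88.8
t: 22.95
ee_pos: [0.5731, -0.1396, 0.1342]
eef_rot: [0.984, 0.178, -0.0, -0.0]
contact_force: [0.5, -1.0, -4.0]
width: 0.023
grasp_force: 88.8
```

The ring has entered the mouth without touching it. Continuing to the rim.

```bash
python3 -m handwheel '[[[0,0,-0.1],[0,0,0],0.1],[[0,0,-0.1],[0,0,0],0.1],[[0,0,-0.05],[0,0,0],0.1],[[0,0,0],[0,0,0],0.1]]'
```

```text
t: 23.35
ee_pos: [0.5731, -0.1397, 0.132]
eef_rot: [0.984, 0.178, 0.0, 0.0]
contact_force: [-0.9, 0.1, -1.9]
width: 0.0231
grasp_force: 89.1
```

```bash
python3 -m handwheel '[[[0,0,-0.1],[0,0,0],0.1],[[0,0,0],[0,0,0],0.1]]'
```

```text
t: 23.55
ee_pos: [0.5731, -0.1397, 0.1319]
eef_rot: [0.984, 0.178, 0.0, 0.0]
contact_force: [-3.6, 0.1, 6.1]
width: 0.023
grasp_force: 89.9
```

Seated at the expected height of 0.132. Releasing and backing off.

```bash
python3 -m handwheel '[[[0,0,0],[0,0,0],0.3],[[0,0,0],[0,0,0],0.34],[[0,0,0],[0,0,0],0.4],[[0,0,0],[0,0,0],0.5],[[0,0,0],[0,0,0],0.5]]' 20
python3 -m handwheel '[[[0,0,1],[0,0,0],0.5],[[0,0,3],[0,0,0],0.5],[[0,0,4],[0,0,0],0.5],[[0,0,4],[0,0,0],0.5],[[0,4.5,0],[0,0,0],0.5],[[0,4.5,0],[0,0,0],0.5],[[0,4.5,0],[0,0,0],0.5],[[0,4.5,0],[0,0,0],0.5],[[0,4.5,0],[0,0,0],0.5],[[0,4.5,0],[0,0,0],0.5],[[0,0,0],[0,0,0],0.5],[[0,0,0],[0,0,0],0.5]]'
python3 - <<'E'
from h import *
# lid plate top should be at .098, r .098; compare large before
for n,s in(("top",(323,180)),("scene",(195,175))):
    im=env.get_image(n);print(n,np.round(fit(n,im,s,.098,.098),4))
for n in("bird","jar","vase","mug"):pass
im=env.get_image("top")
for k,s,z,r in(("jar",(171,122),.13,.034),("vase",(275,252),.05,.034),("bird",(364,118),.05,.034),("mug",(188,268),.085,.033)):
    print(k,np.round(circ("top",blob(im,s)[1],z,r)[0],4))
E
```

```text
t: 24.05
ee_pos: [0.5732, -0.1397, 0.1307]
eef_rot: [0.984, 0.178, 0.0, -0.0]
contact_force: [-0.3, -0.5, 0.4]
width: 0.0428
grasp_force: 0.0
t: 25.25
ee_pos: [0.573, 0.1311, 0.2514]
eef_rot: [0.984, 0.179, 0.0, 0.0]
contact_force: [-0.1, -0.5, -0.1]
width: 0.0428
grasp_force: 0.0
top [ 0.5729 -0.1398  0.0975]
scene [ 0.5748 -0.14    0.0959]
jar [0.1869 0.2423]
vase [ 0.3826 -0.0063]
bird [ 0.7478 -0.2658]
mug [0.1726 0.2538]
```

The lid reads (0.573,-0.140) at seated height, concentric with the bowl (0.573,-0.139). The bird and vase have not moved; the jar and mug readings merged with the arm in this picture, but the arm never went near them.

```bash
python3 -c "
from workcell import env
print(env.job_done())"
```

```text
the job is handed in; nothing more can be done
None
```

I nested the three bowls, seated the lid level on the large bowl, and handed the job in at about 25 s; no verdict came back, and the jar and mug were not re-measured at the end because the arm hid them.

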